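# Seat the lamp, fold the jig shut, pin it and hold it pressed

## Task

Push the lamp along the trough of the hinged jig until you feel it stop against the end block, then fold the jig's cover down over it. Take the locking pin from its stand, push it through the cover's hole into the post below and press until its collar holds the cover fully shut against the springs. Finish like that: keep the pin in the fingers and keep pressing; do not let go, and leave the timer and dropper bottle where they are.

Things in the scene. Friction and masses are not known exactly. Their poses are not given: they have to be found in the camera images.
- jig: metal lamp jig fixed to the worktop: grey base plate 145 x 205 x 12 mm (x -68 to +77, y +-103) with a hinged aluminium cover. Origin on the worktop; its +x points away from the robot, towards the hinge; +y runs along the white V trough to the end block. The trough lies at x = +10 mm, y -70 to +80 mm.
- stop_face (a point): centre of the end block's face that the lamp must touch, on the lamp's axis, 36 mm above the worktop; the block is 50 mm wide, top at 56 mm. The lamp is pushed towards it along the jig's +y.
- trough_open_end (a point): point on the lamp's axis above the trough's open (jig -y) end, 36 mm above the worktop. Beyond it only the base plate (12 mm high) lies below, so fingers can come down there behind the lamp.
- hinge_line (a point): middle of the cover's hinge axis, which runs along the jig's y, 57 mm above the worktop, at x = +60 mm of the jig; the hinge posts under it reach 63 mm.
- post_hole (a point): centre of the mouth of the hole in the square pin post (32 mm wide) at the jig's x = -45 mm, y = 0: a vertical 15 mm hole, chamfered, mouth 53 mm above the worktop, 41 mm deep. 42 mm to either side a spring plunger pushes the cover's free edge up about 9 mm; pressing the cover fully shut takes about 11 N (at most 15 N) at the pin hole.
- cover (a joint): angle of the cover, rad: 0 = fully shut (level), about 0.08 = resting on the springs, 1.57 = upright; starts at 1.7 to 1.95, leaning away from the robot; stop at 2.1. Stiff hinge: it stays where it is left, needs 1 to 3 N at the free edge to turn. Aluminium plate 10 mm thick, 120 mm from hinge axis to free edge, 172 mm wide along y; shut, its underside is at 57 mm, its top at 67 mm.
- cover_hole (a point): centre of the cover's 16 mm pin hole, on the face that is on top when shut and looks away from the robot when open; 105 mm from the hinge axis, at mid width. The cover also has a window 38 x 104 mm over the lamp.
- cover_edge (a point): middle of the cover's free edge, half way through its thickness. A small plate 34 mm deep hangs from the underside near the jig's -y end (y -83 to -79 mm) and comes down behind the lamp; it lands on the lamp if the lamp is not pushed home.
- lamp: hollow-cathode lamp: glass tube with a black base, 37 mm diameter, lying in the trough, axis 36 mm above the worktop. Origin 18 mm below the axis; its own +y points to the base, which is at the jig's -y end. Black base's end face 64 mm from the origin, then a white stub 12 mm wide to 75 mm; glass end at -76 mm. Starts 12 to 28 mm short of the end block; 0.1 kg, slides with 1 to 2 N.
- stand: grey plastic block 56 x 56 x 50 mm fixed to the worktop, with the pin standing in its 15 mm square hole; origin under its centre. To the left or right of the jig.
- pin: locking pin, 84 mm long, standing upright: steel shank 12 mm diameter, 42 mm long, tip tapered; steel collar 30 mm diameter from 42 to 47 mm; black round grip 18 mm diameter from 47 to 84 mm. Origin at the tip, z up the pin. In the stand its tip is 8 mm above the worktop (grip top 92 mm). Fully home in the shut jig the collar's underside is at 67 mm, the tip at 25 mm. 60 g.
- clock: bystander: small white bench timer, 39 x 68 mm, 62 mm tall; origin under its centre. Leave it.
- dropper: bystander: amber dropper bottle 30 mm wide, 75 mm tall; origin under its centre. Leave it.

How it is judged:
By the outcome, as a careful person would: the job done as asked, in the order asked, and still so for the second after the job is handed in, while the arm keeps its last pose, push and grip.
It also fails if it takes over 64 s, if anything falls off the work surface, if the arm or the gripper's body presses on something with over 40 N, if the wrist force passes 120 N, or if a joint passes its speed limit or range.

## Robot

A 7-joint arm with a two-finger parallel gripper is mounted at the origin on a cart in front of the work surface, level with it; the furniture and walls round the work are solid. World frame = base frame: x ahead of the robot, y to its left, z up, the work surface at z = 0. Lengths are in m, angles in degrees, forces in N, time in s.
With the tool pointing down it reaches from about 0.425 to 0.825 m from the base axis. Payload 3.6 kg.
Tool frame: the origin (TCP) lies at the very end of the fingers, on their centre line; the grasp point (between the pads) lies 19 mm behind it; z points along the fingers, y is the line along which they close (so a half turn about z gives the same grasp; the last joint's range is limited). The gripper opens to 93 mm and grips with 3 to 60 N. Pads are 15 mm wide; open, the fingers measure 128 mm over their backs; the gripper's body (75 mm by 188 mm) begins 65 mm behind the grasp point.
Start: joints at [75.315, 35.231, -0.722, 81.555, 0.464, 63.22, -2.315], TCP at [0.148, -0.633, 0.219] pointing down, gripper open.
Joint ranges: [-178.69, 178.69], [-17.37, 117.87], [-77.05, 75.6], [15.02, 138.74], [-78.02, 258.01], [0.78, 113.62], [-162.83, 162.83]. Speed limits (degrees/s): [159.86, 159.86, 180, 180, 180, 180, 180].

## Interface

Orientations are given as [roll, pitch, yaw] about the fixed x, y, z axes, in that order (R = Rz(yaw) Ry(pitch) Rx(roll)).
In Python, from workcell import ctrl gives the robot as it stands.
- The arm moves only by the tool apply_moves, never from a script. Its argument "commands" is a list of rows, each an object with "dp": the shift along the tool's x, y, z in mm, a list of three; "roll": the turn about the tool's z in degrees. In form: [{"dp": [dx, dy, dz], "roll": roll}, ...]. A call has 1 to 10 rows; each row shifts and turns the commanded pose from where the row before left it, along the tool's axes as they then stand; what a row does not reach is not made up. A row lasts 1/8 s, in which the tool goes at most 62.5 mm and 10.7 degrees, less where a joint would pass 70% of its speed; a pose out of reach is approached as far as the arm can. A call with a gripper value outside its range is refused whole. "grip" is the finger opening in mm, from 0 to 93, set as the call begins (left out, the last holds). The fingers move at their own pace and stop on an object; "grip_force" is the grip in N (left out, the last holds). Time passes only in rows, so rows that do not move let the fingers close. It gives the time, the measured TCP pose, the force, the opening and the grip force at its end, in the units of the state.
- ctrl.get_state(): the state, without advancing time (a new reading comes with each control period).
- ctrl.camera(name): name is "scene" or "side" or "wrist"; returns a dict with "color" (480x640x3 uint8, red, green, blue), "fx", "fy", "cx", "cy" (pixels), "rvec" (rotation vector, rad) and "tvec" (3), from world to camera coordinates, as OpenCV has them; the wrist camera has in their place "mount" (4x4, takes a point from camera to tool coordinates, whose origin is the TCP and whose axes are the flange's). Camera axes: x right, y down, z forward; pixel columns grow to the right and rows downward; lengths in m; the calibration is good to about 2 mm. A picture is of the moment at which its call begins: read the wrist's pose just before it. There is no depth.
- ctrl.close_job(): hands the job in; it is judged then, once.
Trained networks look in a picture, given as the dict that the camera call returned (one of the last four; its "shot" number tells which), for a name from the list of things; names that differ only in an ending like _2 or _b are one class to them, and where a whole thing is asked for, a point or a joint stands for the part that bears it (a point fixed in the world has none). Each returns a list of dicts, best first, with "conf" (0 to 1); they miss things now and then, are a little off and sometimes report something else, mostly with a low value. They report only what shows in the picture. A call takes as long as a camera call.
- ctrl.boxes_of(picture, label): "bbox" ([left, top, right, bottom] in pixels, round what is visible of it).
- ctrl.landmark_of(picture, label): "point" ([column, row] in pixels: a listed point, or the origin of a listed thing).
The state is a dict: "t": time; "joint_pos": joint angles; "joint_velocities": joint speeds; "tau": joint torques, N m; "eef_pos": TCP position; "orientation": TCP orientation; "ft_force": force on the tool from outside, world axes, zero at the start; "ft_torque": the same for the moment, N m; "grip_width": opening from 0.0 (shut) to 1.0 (fully open); "gripper_force": force on a finger pad.
Only numpy, scipy, OpenCV 4.12 (cv2) and the standard library are available. Lean on these libraries where they do the work, as an engineer would, in place of code of your own. Each camera call takes 0.05 s, during which the arm holds its last target. There are 200 camera calls.

## Working session

There is one attempt and no reset: what is moved stays moved. The work goes in short steps, Python scripts to look and compute and a tool call to move; the robot and the scene stay as the last step left them, time stands still between calls to the robot, and variables do not carry over. Pictures are saved under pics/ and viewed, at most 10 in all, crops included, and the job is handed in when it is done.

Besides the shell and the picture viewer there is one more tool, called after "Request:" by a JSON object that holds its "name" and its "arguments", one argument or row to a line. apply_moves: Moves the arm, as the interface text tells. Its arguments: {"type":"object","properties":{"commands":{"type":"array","items":{"type":"object","properties":{"dp":{"type":"array","items":{"type":"number"}},"roll":{"type":"number"}}}},"grip":{"type":"number"},"grip_force":{"type":"number"}},"required":["commands"]}

```bash
mkdir -p pics; ls
cat > h.py <<'E'
import numpy as np, cv2
from scipy.spatial.transform import Rotation as Ro
from workcell import ctrl
def P(c,s=None):
    "returns R(cam->world), origin"
    if 'mount' in c:
        T=np.eye(4);T[:3,:3]=Ro.from_euler('xyz',s['orientation'],degrees=True).as_matrix();T[:3,3]=s['eef_pos'];M=T@np.array(c['mount']);return M[:3,:3],M[:3,3]
    R=cv2.Rodrigues(np.array(c['rvec'],float))[0];return R.T,-R.T@np.array(c['tvec'],float).ravel()
def ray(c,px,s=None):
    R,o=P(c,s);d=R@np.array([(px[0]-c['cx'])/c['fx'],(px[1]-c['cy'])/c['fy'],1]);return o,d/np.linalg.norm(d)
def atz(c,px,z,s=None):
    o,d=ray(c,px,s);return o+d*(z-o[2])/d[2]
def proj(c,X,s=None):
    R,o=P(c,s);p=R.T@(np.array(X)-o);return np.array([c['fx']*p[0]/p[2]+c['cx'],c['fy']*p[1]/p[2]+c['cy']])
def tri(rs):
    A=np.zeros((3,3));b=np.zeros(3)
    for o,d in rs: M=np.eye(3)-np.outer(d,d);A+=M;b+=M@o
    X=np.linalg.solve(A,b);return X,max(np.linalg.norm((np.eye(3)-np.outer(d,d))@(X-o)) for o,d in rs)
def save(c,n): cv2.imwrite('pics/'+n,c['color'][:,:,::-1])
E
python3 - <<'E'
from h import *
np.set_printoptions(precision=3,suppress=True)
s=ctrl.get_state();print(s)
C={n:ctrl.camera(n) for n in('scene','side')}
for n,c in C.items(): save(c,n+'0.png');print(n,P(c)[1],c['fx'])
cv2.imwrite('pics/both.png',cv2.resize(np.vstack([c['color'][:,:,::-1] for c in C.values()]),(600*640//960*2//2,600)))
Z=dict(jig=0,stop_face=.036,trough_open_end=.036,hinge_line=.057,post_hole=.053,cover_hole=None,cover_edge=None,lamp=.018,stand=0,pin=.008,clock=0,dropper=0)
for k,z in Z.items():
    rs=[]
    for n,c in C.items():
        L=ctrl.landmark_of(c,k)
        for l in L[:2]: print(k,n,l['point'],round(l['conf'],2),atz(c,l['point'],z) if z is not None else '')
        if L: rs.append(ray(c,L[0]['point']))
    if len(rs)==2: print('   tri',*tri(rs))
E
```

```text
pics
{'t': 0.0, 'joint_pos': array([75.314, 35.288, -0.723, 81.637,  0.464, 63.218, -2.316]), 'joint_velocities': array([-0.033, -0.018,  0.082, -0.009, -0.037,  0.091,  0.004]), 'tau': array([ -0.   , -45.895,   0.209, -16.575,  -0.061,   0.021,   0.   ]), 'eef_pos': array([ 0.148, -0.632,  0.218]), 'orientation': array([-179.86 ,    0.002,   13.17 ]), 'ft_force': array([0.037, 0.016, 0.205]), 'ft_torque': array([-0.011,  0.01 , -0.025]), 'gripper_force': 0.0, 'grip_width': 0.9997136090053349}
scene [0.106 0.721 0.659] 505.38254730932806
side [ 0.519 -0.695  0.507] 438.28215375358343
jig scene [317.8, 272.7] 0.78 [0.517 0.077 0.   ]
jig side [312.1, 269.0] 0.74 [0.527 0.07  0.   ]
   tri [ 0.523  0.073 -0.004] 0.0035560717041827907
stop_face scene [291.4, 281.8] 0.83 [0.522 0.16  0.036]
stop_face side [307.8, 236.8] 0.73 [0.52  0.144 0.036]
   tri [0.522 0.156 0.031] 0.00282736294939658
trough_open_end scene [325.8, 235.7] 0.66 [0.543 0.005 0.036]
trough_open_end side [319.0, 272.2] 0.94 [0.539 0.004 0.036]
   tri [0.541 0.005 0.036] 0.0018100924276347099
hinge_line scene [288.0, 24
[... 893 characters left out ...]
535 0.064 0.018]
   tri [0.535 0.067 0.016] 2.1803529783369448e-05
stand scene [406.2, 215.3] 0.82 [ 0.451 -0.202  0.   ]
stand scene [214.0, 391.9] 0.19 [0.503 0.4   0.   ]
stand side [265.1, 370.2] 0.62 [ 0.447 -0.206  0.   ]
   tri [ 0.449 -0.204 -0.001] 0.0025900975120588684
pin side [341.1, 243.6] 0.39 [0.594 0.158 0.008]
clock scene [213.1, 394.1] 0.66 [0.502 0.403 0.   ]
clock side [297.9, 204.1] 0.65 [0.496 0.392 0.   ]
   tri [ 0.499  0.402 -0.003] 0.003924294380159834
dropper scene [334.8, 222.8] 0.74 [ 0.576 -0.089  0.   ]
dropper scene [287.3, 242.7] 0.2 [0.625 0.028 0.   ]
dropper side [344.5, 321.0] 0.72 [ 0.579 -0.098  0.   ]
   tri [ 0.58  -0.094 -0.004] 0.0003202123045999115
```

Run:
```python
import cv2,numpy as np
a=cv2.imread('pics/scene0.png')[150:350,180:440];b=cv2.imread('pics/side0.png')[150:410,220:420]
a=cv2.resize(a,(390*2//2,300));a=cv2.resize(a,(0,0),fx=1,fy=1)
A=cv2.resize(cv2.imread('pics/scene0.png')[160:320,220:420],(500,400));B=cv2.resize(cv2.imread('pics/side0.png')[160:410,240:420],(288,400))
cv2.imwrite('pics/v1.png',np.hstack([A,B]))
```

```text
(no output)
```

View pics/v1.png

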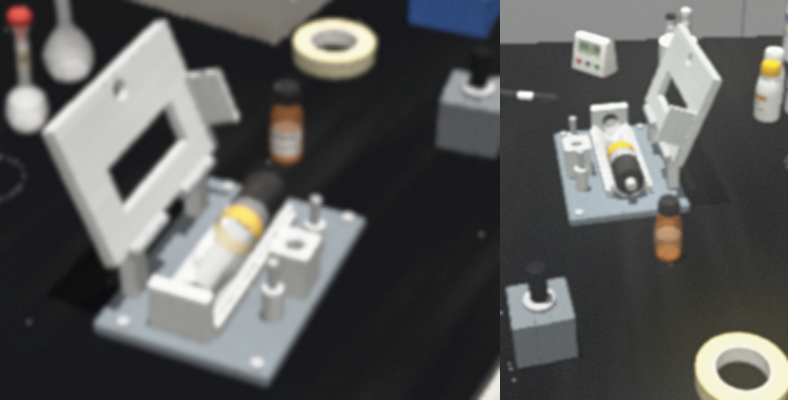

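```bash
cat >> h.py <<'E'
from scipy.optimize import least_squares
J=dict(stop_face=(10,80,36),trough_open_end=(10,-70,36),hinge_line=(60,0,57),post_hole=(-45,0,53),jig=(0,0,0))
def jw(p,q): # jig pose p=(x,y,yawrad), q in mm -> world
    c,s=np.cos(p[2]),np.sin(p[2]);q=np.array(q)/1e3;return np.array([p[0]+c*q[0]-s*q[1],p[1]+s*q[0]+c*q[1],q[2]])
def cov(a,r,t): return (60-r*np.cos(a)+t*np.sin(a),0,57+r*np.sin(a)+t*np.cos(a))
def model(p,k):
    if k=='cover_hole': return jw(p,cov(p[3],105,10))
    if k=='cover_edge': return jw(p,cov(p[3],120,5))
    if k=='lamp': return jw(p,(10,p[4],18))
    return jw(p,J[k])
def fit(obs,p0): # obs: (cam,state,key,px)
    f=lambda p:np.concatenate([(proj(c,model(p,k),s)-px)*500/c['fx'] for c,s,k,px in obs])
    r=least_squares(f,p0,loss='soft_l1',f_scale=2);
    for (c,s,k,px),e in zip(obs,f(r.x).reshape(-1,2)): print(k,e.round(1))
    return r.x
E
python3 - <<'E'
from h import *
C={n:ctrl.camera(n) for n in('scene','side')}
D=dict(scene=dict(stop_face=(291.4,281.8),trough_open_end=(325.8,235.7),hinge_line=(288,240.6),post_hole=(340.1,254.7),jig=(317.8,272.7),cover_hole=(260.4,197.8),cover_edge=(261.6,188.7),lamp=(312.8,261)),
side=dict(stop_face=(307.8,236.8),trough_open_end=(319,272.2),hinge_line=(337.5,241.9),post_hole=(289,251.4),jig=(312.1,269),cover_hole=(362.8,200.6),cover_edge=(362.9,189.5),lamp=(316,263.3)))
p=fit([(C[n],None,k,v) for n in D for k,v in D[n].items()],[.524,.073,.15,1.8,-15]);print(p,np.degrees(p[2]))
s=ctrl.get_state();print(s['eef_pos'],s['orientation'])
E
```

```text
stop_face [ 3.2 -1.3]
trough_open_end [-0.4  0.1]
hinge_line [0.5 0.4]
post_hole [-1.9  0.7]
jig [-1.  -2.1]
cover_hole [ 2.2 -1.9]
cover_edge [-0.2 -0.1]
lamp [ 0.7 -0.7]
stop_face [-0.4 -2.3]
trough_open_end [ 2.6 -0.5]
hinge_line [ 0.6 -0.3]
post_hole [-1.8 -2.5]
jig [-2.4 -0.7]
cover_hole [ 0.4 -3.1]
cover_edge [1.3 1. ]
lamp [-0.9 -0.9]
[ 0.52227635  0.07286133  0.16139758  1.97087523 -7.43100958] 9.247400032792752
[ 0.14804207 -0.63289942  0.2186536 ] [-1.79998352e+02  4.02065646e-04  1.31673785e+01]
```

```bash
cat >> h.py <<'E'
def togo(target,yaw=None,s=None):
    s=s or ctrl.get_state();R=Ro.from_euler('xyz',s['orientation'],degrees=True)
    d=R.inv().apply(np.array(target)-s['eef_pos'])*1e3
    print('at',s['eef_pos'].round(4),s['orientation'].round(2),'dp',d.round(1),'roll',None if yaw is None else round((s['orientation'][2]-yaw+180)%360-180,2))
E
python3 - <<'E'
from h import *
c=ctrl.camera('wrist');print(np.round(c['mount'],3),c['fx'])
togo([.43,-.2,.24],9.2)
E
```

```text
[[ 0.    -0.969 -0.246  0.069]
 [ 1.     0.     0.    -0.   ]
 [ 0.    -0.246  0.969 -0.166]
 [ 0.     0.     0.     1.   ]] 408.9687313521711
at [ 0.1481 -0.6329  0.2186] [-180.     -0.     13.17] dp [ 373.1 -357.3  -21.3] roll 3.97
```

Request:
{"name": "apply_moves", "arguments": {
  "commands": [
    {"dp": [37, -36, -2], "roll": 0.4},
    {"dp": [37, -36, -2], "roll": 0.4},
    {"dp": [37, -36, -2], "roll": 0.4},
    {"dp": [37, -36, -2], "roll": 0.4},
    {"dp": [37, -36, -2], "roll": 0.4},
    {"dp": [37, -36, -2], "roll": 0.4},
    {"dp": [37, -36, -2], "roll": 0.4},
    {"dp": [37, -36, -2], "roll": 0.4},
    {"dp": [37, -36, -2], "roll": 0.4},
    {"dp": [37, -36, -2], "roll": 0.4}
  ],
  "grip": 0
}}

```text
t: 2.7
eef_pos: [0.4407, -0.2058, 0.2391]
orientation: [180.0, -0.0, 9.1]
ft_force: [0.4, -0.2, -0.3]
grip_width: 0.014
gripper_force: 0.0
```

Run:
```python
from h import *
s=ctrl.get_state();c=ctrl.camera('wrist');save(c,'w1.png')
for k,z in dict(pin=.008,stand=0,dropper=0,lamp=.018,post_hole=.053,trough_open_end=.036).items():
    for l in ctrl.landmark_of(c,k)[:2]: print(k,l['point'],round(l['conf'],2),atz(c,l['point'],z,s).round(4))
for l in ctrl.boxes_of(c,'pin')[:2]:print(l)
for l in ctrl.boxes_of(c,'stand')[:1]:print(l)
togo(jw([.5223,.0729,.1614],(10,-120,200)),9.2,s)
```

```text
pin [321.0, 199.6] 0.86 [ 0.4521 -0.2094  0.008 ]
stand [321.7, 200.4] 0.83 [ 0.4503 -0.2105  0.    ]
dropper [214.9, 39.4] 0.63 [ 0.5799 -0.0909  0.    ]
lamp [27.9, 57.8] 0.68 [0.5359 0.0647 0.018 ]
{'bbox': [306.7, 187.7, 337.3, 229.1], 'conf': 0.59}
{'bbox': [289.3, 171.0, 357.1, 240.2], 'conf': 0.91}
at [ 0.4407 -0.2058  0.2391] [ 1.7996e+02 -5.0000e-02  9.1400e+00] dp [ 135.  -142.3   39.1] roll -0.06
```

View pics/w1.png

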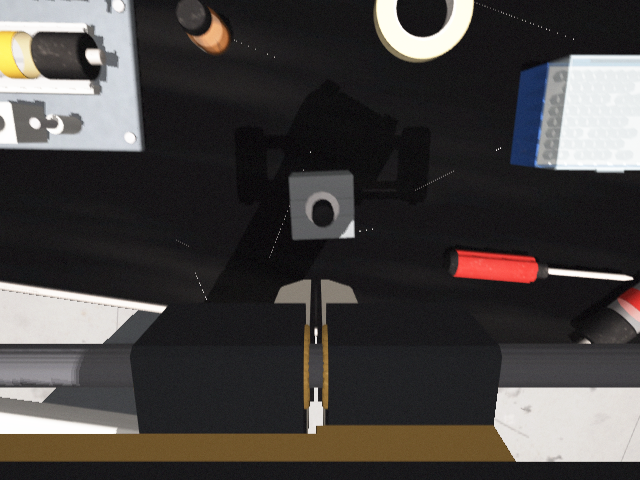

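Request:
{"name": "apply_moves", "arguments": {
  "commands": [
    {"dp": [24, -43, 10]},
    {"dp": [24, -43, 10]},
    {"dp": [24, -43, 10]},
    {"dp": [23, -43, 9]},
    {"dp": [0, 0, 0]}
  ]
}}

```text
schema error: expected keys dp, roll
```

Run:
```python
from h import *
s=ctrl.get_state();c=ctrl.camera('wrist');save(c,'w2.png');S=ctrl.camera('scene');D=ctrl.camera('side')
obs=[]
for k in list(J)+['lamp','cover_hole','cover_edge']:
  for l in ctrl.landmark_of(c,k)[:1]:
    print(k,l['point'],round(l['conf'],2))
    if l['conf']>.4: obs.append((c,s,k,l['point']))
p=fit(obs+[(D,None,'cover_edge',(362.9,189.5)),(S,None,'cover_edge',(261.6,188.7)),(S,None,'hinge_line',(288,240.6)),(D,None,'hinge_line',(337.5,241.9))],[.5223,.0729,.1614,1.95,-8]);print(p,np.degrees(p[2]))
togo(jw(p,(10,-120,200)),np.degrees(p[2]),s)
```

```text
trough_open_end [316.9, 196.2] 0.72
jig [24.4, 77.3] 0.55
lamp [25.0, 54.8] 0.7
trough_open_end [-289.7 -153.6]
jig [ 1.  -0.7]
lamp [-0.3 11. ]
cover_edge [0.9 4. ]
cover_edge [ 5.  -2.9]
hinge_line [ 3.2 -0.6]
hinge_line [-0.6  1.3]
[  0.51891162   0.07613109   0.01438263   1.96597149 -12.11748981] 0.8240638521659499
at [ 0.4389 -0.2086  0.2387] [1.7998e+02 3.0000e-02 8.9900e+00] dp [ 116.4 -148.5   38.5] roll 8.17
```

View pics/w2.png

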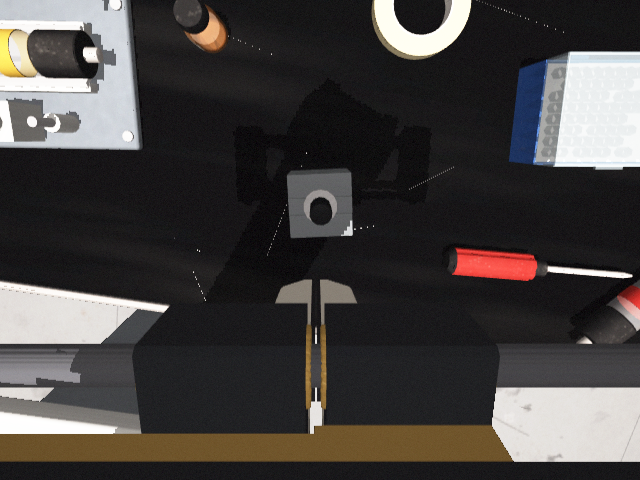

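The move was refused because roll is required; the picture shows the same view as before, with the stand's pin at about (321,208) and the jig corner at the top left.

Request:
{"name": "apply_moves", "arguments": {
  "commands": [
    {"dp": [24, -43, 10], "roll": 0},
    {"dp": [24, -43, 10], "roll": 0},
    {"dp": [24, -43, 10], "roll": 0},
    {"dp": [23, -43, 9], "roll": 0},
    {"dp": [0, 0, 0], "roll": 0},
    {"dp": [0, 0, 0], "roll": 0}
  ]
}}

```text
t: 4.45
eef_pos: [0.506, -0.0228, 0.1996]
orientation: [180.0, 0.0, 9.2]
ft_force: [0.7, -0.6, -0.4]
grip_width: 0.006
gripper_force: 0.0
```

Run:
```python
from h import *
s=ctrl.get_state();c=ctrl.camera('wrist');save(c,'w3.png');S=ctrl.camera('scene');D=ctrl.camera('side')
obs=[]
for k in list(J)+['lamp','cover_hole','cover_edge']:
  for l in ctrl.landmark_of(c,k)[:1]:
    print(k,l['point'],round(l['conf'],2))
    if l['conf']>.5: obs.append((c,s,k,l['point']))
p=fit(obs+[(D,None,'cover_edge',(362.9,189.5)),(S,None,'cover_edge',(261.6,188.7)),(S,None,'hinge_line',(288,240.6)),(D,None,'hinge_line',(337.5,241.9))],[.5223,.0729,.1614,1.95,-8]);print(p,np.degrees(p[2]))
togo(jw(p,(10,-120,200)),np.degrees(p[2]),s)
```

```text
stop_face [97.2, 168.8] 0.64
trough_open_end [286.7, 173.6] 0.88
hinge_line [184.7, 100.4] 0.65
post_hole [197.2, 242.3] 0.87
lamp [217.6, 169.0] 0.97
cover_edge [502.2, 304.2] 0.58
stop_face [1.2 0.9]
trough_open_end [ 0.3 -2.6]
hinge_line [2.3 2.1]
post_hole [-0.   0.6]
lamp [-0.3  0. ]
cover_edge [-421.4  -58.9]
cover_edge [-80.   25.8]
cover_edge [68.7 30.3]
hinge_line [-0.6  0.3]
hinge_line [ 1.8 -0.5]
[  0.52427466   0.07428449   0.15014189   0.65227855 -10.46765476] 8.602496835708125
at [ 0.506  -0.0228  0.1996] [1.7996e+02 3.0000e-02 9.1600e+00] dp [42.3 27.2 -0.4] roll 0.55
```

View pics/w3.png

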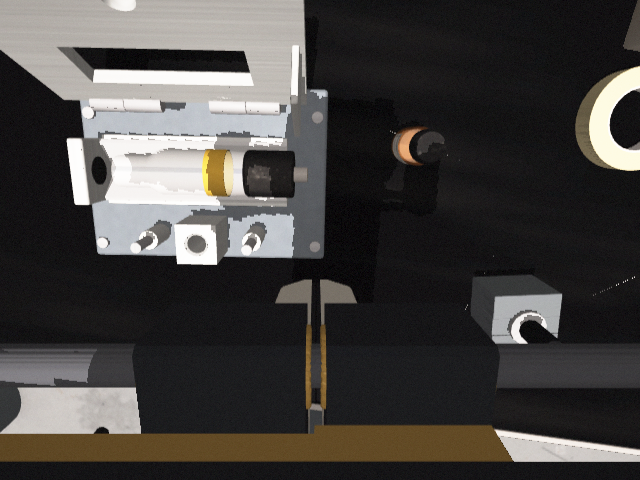

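The wrist view shows the lamp's stub end at about (308,174), the base face at (294,174), the post hole at (197,243) and the hanging plate at columns 291–305.

Run:
```python
from h import *
s=ctrl.get_state();c=ctrl.camera('wrist');S=ctrl.camera('scene');D=ctrl.camera('side')
W=dict(stop_face=(97.2,168.8),trough_open_end=(286.7,173.6),hinge_line=(184.7,100.4),post_hole=(197.2,242.3),lamp=(217.6,169))
obs=[(c,s,k,v) for k,v in W.items()]
p=fit(obs+[(D,None,'cover_edge',(362.9,189.5)),(S,None,'cover_edge',(261.6,188.7)),(S,None,'hinge_line',(288,240.6)),(D,None,'hinge_line',(337.5,241.9))],[.5243,.0743,.15,1.95,-8]);print(p,np.degrees(p[2]))
c_,s_=np.cos(p[2]),np.sin(p[2])
inv=lambda w:[round(1e3*v,1) for v in (c_*(w[0]-p[0])+s_*(w[1]-p[1]),-s_*(w[0]-p[0])+c_*(w[1]-p[1]))]
print('stub end',inv(atz(c,(308,174),.036,s)),'face',inv(atz(c,(294,174),.036,s)),'post',inv(atz(c,(197.5,243.5),.053,s)),'dropper',inv([.58,-.091]),'stand',inv([.451,-.209]))
for px in [(300,128),(297,45),(83,257),(325,257),(327,91)]: print(px,inv(atz(c,px,.012,s)))
np.save('p.npy',p)
togo(jw(p,(6,-116,200)),np.degrees(p[2]),s)
```

```text
stop_face [0.4 0.3]
trough_open_end [-0.7 -2.4]
hinge_line [1.6 2. ]
post_hole [-1.3  0.4]
lamp [ 0. -0.]
cover_edge [ 0.4 -0. ]
cover_edge [ 0.3 -0.7]
hinge_line [-0.9  0.5]
hinge_line [ 1.9 -0.8]
[  0.52447736   0.07550841   0.14639799   1.93296368 -11.28171467] 8.387987073975282
stub end [np.float64(8.4), np.float64(-87.5)] face [np.float64(8.2), np.float64(-76.3)] post [np.float64(-45.7), np.float64(-1.0)] dropper [np.float64(30.6), np.float64(-172.8)] stand [np.float64(-114.2), np.float64(-270.7)]
(300, 128) [np.float64(44.2), np.float64(-80.0)]
(297, 45) [np.float64(107.7), np.float64(-77.4)]
(83, 257) [np.float64(-70.4), np.float64(114.9)]
(325, 257) [np.float64(-67.4), np.float64(-103.0)]
(327, 91) [np.float64(73.6), np.float64(-101.9)]
at [ 0.5061 -0.0224  0.1997] [-180.     -0.      9.15] dp [38.1 22.3 -0.3] roll 0.76
```

Request:
{"name": "apply_moves", "arguments": {
  "commands": [
    {"dp": [38, 22, 0], "roll": 0.5},
    {"dp": [0, 0, 0], "roll": 0},
    {"dp": [0, 0, 42], "roll": 0},
    {"dp": [0, 0, 42], "roll": 0},
    {"dp": [0, 0, 42], "roll": 0},
    {"dp": [0, 0, 41], "roll": 0},
    {"dp": [0, 0, 0], "roll": 0}
  ]
}}

```text
t: 6.02
eef_pos: [0.544, -0.0373, 0.0303]
orientation: [-179.9, 0.4, 8.7]
ft_force: [-0.6, -0.7, 0.2]
grip_width: 0.011
gripper_force: 0.0
```

Request:
{"name": "apply_moves", "arguments": {
  "commands": [
    {"dp": [0, -3, 0], "roll": 0},
    {"dp": [0, -3, 0], "roll": 0},
    {"dp": [0, -3, 0], "roll": 0},
    {"dp": [0, -2, 0], "roll": 0},
    {"dp": [0, 0, 0], "roll": 0}
  ]
}}

```text
t: 6.65
eef_pos: [0.5457, -0.0267, 0.033]
orientation: [-180.0, -0.0, 8.7]
ft_force: [-0.1, -1.3, 0.5]
grip_width: 0.004
gripper_force: 0.0
```

Request:
{"name": "apply_moves", "arguments": {
  "commands": [
    {"dp": [0, -2, 0], "roll": 0},
    {"dp": [0, -2, 0], "roll": 0},
    {"dp": [0, -2, 0], "roll": 0},
    {"dp": [0, -2, 0], "roll": 0},
    {"dp": [0, -2, 0], "roll": 0}
  ]
}}

```text
t: 7.28
eef_pos: [0.544, -0.017, 0.0327]
orientation: [-180.0, -0.0, 8.7]
ft_force: [0.4, -0.6, -0.4]
grip_width: 0.007
gripper_force: 0.3
```

Request:
{"name": "apply_moves", "arguments": {
  "commands": [
    {"dp": [0, -1, 0], "roll": 0},
    {"dp": [0, -1, 0], "roll": 0},
    {"dp": [0, -1, 0], "roll": 0}
  ]
}}

```text
t: 7.65
eef_pos: [0.5436, -0.0141, 0.0327]
orientation: [-180.0, -0.0, 8.7]
ft_force: [0.1, -0.4, 0.2]
grip_width: 0.007
gripper_force: 0.3
```

Request:
{"name": "apply_moves", "arguments": {
  "commands": [
    {"dp": [0, -1, 0], "roll": 0},
    {"dp": [0, -1, 0], "roll": 0}
  ]
}}

```text
t: 7.9
eef_pos: [0.5433, -0.012, 0.0327]
orientation: [-180.0, -0.0, 8.7]
ft_force: [-0.3, -0.7, -0.6]
grip_width: 0.006
gripper_force: 0.3
```

Run:
```python
from h import *
p=np.load('p.npy')
s=ctrl.get_state();c=ctrl.camera('wrist');cv2.imwrite('pics/w4.png',c['color'][60:400,60:560,::-1])
c_,s_=np.cos(p[2]),np.sin(p[2])
inv=lambda w:[round(1e3*float(v),1) for v in (c_*(w[0]-p[0])+s_*(w[1]-p[1]),-s_*(w[0]-p[0])+c_*(w[1]-p[1]))]
l=ctrl.landmark_of(c,'lamp');print(l[:1]); 
if l: print(inv(atz(c,l[0]['point'],.018,s)))
print(ctrl.boxes_of(c,'lamp')[:1],inv(s['eef_pos']))
```

```text
[{'point': [125.2, 281.7], 'conf': 0.75}]
[8.9, -0.3]
[] [5.8, -89.3]
```

View pics/w4.png

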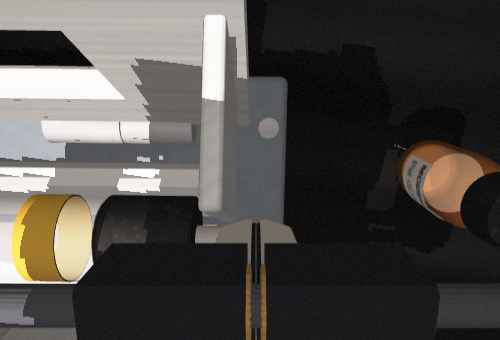

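The picture shows the left finger up against the lamp's stub at about (260,285) full-frame. The lamp has moved about 11 mm and should have about 4 mm to go.

Request:
{"name": "apply_moves", "arguments": {
  "commands": [
    {"dp": [0, -1, 0], "roll": 0},
    {"dp": [0, -1, 0], "roll": 0}
  ]
}}

```text
t: 8.3
eef_pos: [0.543, -0.0101, 0.0327]
orientation: [-180.0, -0.0, 8.7]
ft_force: [0.4, -0.1, 0.6]
grip_width: 0.005
gripper_force: 0.3
```

Request:
{"name": "apply_moves", "arguments": {
  "commands": [
    {"dp": [0, -1, 0], "roll": 0},
    {"dp": [0, -1, 0], "roll": 0}
  ]
}}

```text
t: 8.55
eef_pos: [0.5428, -0.009, 0.0327]
orientation: [179.9, -0.0, 8.6]
ft_force: [0.6, -3.5, -0.0]
grip_width: 0.008
gripper_force: 1.5
```

Request:
{"name": "apply_moves", "arguments": {
  "commands": [
    {"dp": [0, -1, 0], "roll": 0},
    {"dp": [0, 0, 0], "roll": 0}
  ]
}}

```text
t: 8.8
eef_pos: [0.5427, -0.0087, 0.0327]
orientation: [179.9, -0.0, 8.6]
ft_force: [1.0, -5.1, -0.2]
grip_width: 0.005
gripper_force: 2.5
```

The lamp has stopped against the block: force is up to 5 N and there is no more motion. I'll back off, rise, and cross over to behind the cover.

Request:
{"name": "apply_moves", "arguments": {
  "commands": [
    {"dp": [0, 5, 0], "roll": 0},
    {"dp": [0, 10, 0], "roll": 0},
    {"dp": [0, 0, -35], "roll": 0},
    {"dp": [0, 0, -45], "roll": 0},
    {"dp": [0, 0, -45], "roll": 0},
    {"dp": [0, 0, -45], "roll": 0},
    {"dp": [0, 0, 0], "roll": 0}
  ]
}}

```text
t: 9.68
eef_pos: [0.5471, -0.0215, 0.2064]
orientation: [180.0, -0.5, 8.7]
ft_force: [-0.1, 0.3, -1.1]
grip_width: 0.003
gripper_force: 0.0
```

Run:
```python
from h import *
p=np.load('p.npy');p[2]=np.radians(8.8)
s=ctrl.get_state();c=ctrl.camera('wrist');S=ctrl.camera('scene');D=ctrl.camera('side')
np.save('p.npy',p)
for cc,st in((c,s),(S,None),(D,None)):
  for k in('lamp','cover_hole','cover_edge'):
    print(k,[(l['point'],round(l['conf'],2)) for l in ctrl.landmark_of(cc,k)[:2]],proj(cc,model([*p[:4],4],k),st).round(1))
togo(jw(p,(138,28,200)),8.8,s)
```

```text
lamp [([197.4, 217.0], 0.89)] [198.2 217.7]
cover_hole [([123.8, 74.8], 0.94)] [119.5  77.4]
cover_edge [([106.8, 71.3], 0.91)] [103.7  70.8]
lamp [([311.6, 264.3], 0.86)] [309.6 264. ]
cover_hole [([263.0, 196.6], 0.68)] [262.6 195.5]
cover_edge [([261.8, 189.4], 0.68)] [261.7 188.2]
lamp [([313.8, 260.8], 0.69)] [315.2 258.9]
cover_hole [([360.3, 200.1], 0.78)] [362.5 196.8]
cover_edge [([363.8, 192.4], 0.8)] [363.1 189.3]
at [ 0.5471 -0.0215  0.2064] [179.98  -0.49   8.69] dp [ 130.1 -127.6    7.5] roll -0.11
```

Request:
{"name": "apply_moves", "arguments": {
  "commands": [
    {"dp": [33, -32, 0], "roll": 0},
    {"dp": [33, -32, 0], "roll": 0},
    {"dp": [33, -32, 0], "roll": 0},
    {"dp": [32, -32, 0], "roll": 0},
    {"dp": [0, 0, 15], "roll": 0},
    {"dp": [0, 0, 35], "roll": 0},
    {"dp": [-8, 0, 0], "roll": 0},
    {"dp": [0, 0, 0], "roll": 0}
  ]
}}

```text
t: 11.28
eef_pos: [0.6467, 0.1222, 0.1536]
orientation: [180.0, -0.0, 8.6]
ft_force: [-0.4, -0.6, 0.9]
grip_width: 0.006
gripper_force: 0.0
```

```bash
cat >> h.py <<'E'
def inv(w,p):
    c,s=np.cos(p[2]),np.sin(p[2]);d=np.array(w)-[p[0],p[1],0]
    return np.round([1e3*(c*d[0]+s*d[1]),1e3*(-s*d[0]+c*d[1]),1e3*d[2]],1)
E
python3 - <<'E'
from h import *
p=np.load('p.npy');s=ctrl.get_state();print(inv(s['eef_pos'],p),s['ft_force'],s['orientation'])
E
```

```text
[127.9  27.4 153.6] [-0.44277597 -0.56749332  0.87952793] [ 1.79980057e+02 -1.82869134e-02  8.61844842e+00]
```

Request:
{"name": "apply_moves", "arguments": {
  "commands": [
    {"dp": [-8, 0, 0], "roll": 0},
    {"dp": [-8, 0, 0], "roll": 0},
    {"dp": [-8, 0, 0], "roll": 0},
    {"dp": [-8, 0, 0], "roll": 0},
    {"dp": [-8, 0, 0], "roll": 0},
    {"dp": [-8, 0, 0], "roll": 0},
    {"dp": [-5, 0, 0], "roll": 0}
  ]
}}

```text
t: 12.15
eef_pos: [0.5939, 0.115, 0.1525]
orientation: [-180.0, 0.0, 8.7]
ft_force: [2.6, 0.4, 1.2]
grip_width: 0.002
gripper_force: 1.0
```

Run:
```python
from h import *
p=np.load('p.npy');s=ctrl.get_state();print(inv(s['eef_pos'],p),s['ft_force'],s['orientation'])
```

```text
[ 74.6  28.5 152.5] [2.55820789 0.43057479 1.17303474] [-1.79996012e+02  3.96262655e-02  8.67942123e+00]
```

Request:
{"name": "apply_moves", "arguments": {
  "commands": [
    {"dp": [-9, 0, 0], "roll": 0},
    {"dp": [-9, 0, 0], "roll": 0},
    {"dp": [-8, 0, 1], "roll": 0},
    {"dp": [-8, 0, 2], "roll": 0},
    {"dp": [-8, 0, 3], "roll": 0},
    {"dp": [-9, 0, 5], "roll": 0},
    {"dp": [-9, 0, 5], "roll": 0},
    {"dp": [-8, 0, 6], "roll": 0},
    {"dp": [-7, 0, 6], "roll": 0}
  ]
}}

```text
t: 13.28
eef_pos: [0.5198, 0.1037, 0.1241]
orientation: [-180.0, 0.0, 8.7]
ft_force: [0.3, 1.0, 0.1]
grip_width: 0.006
gripper_force: 0.4
```

Run:
```python
from h import *
p=np.load('p.npy');s=ctrl.get_state();print(inv(s['eef_pos'],p),s['ft_force'],s['orientation'])
c=ctrl.camera('scene');print([(k,l['point'],l['conf']) for k in('cover_edge','cover_hole') for l in ctrl.landmark_of(c,k)[:1]])
for a in(.6,.7,.8,.9): print(a,[proj(c,model([*p[:3],a],k)).round(0) for k in('cover_edge','cover_hole')])
```

```text
[ -0.3  28.6 124.1] [0.28972499 0.99448447 0.05922067] [-1.79997145e+02  2.88436613e-02  8.67358223e+00]
[('cover_edge', [329.8, 217.6], 0.72), ('cover_hole', [321.2, 220.5], 0.77)]
0.6 [array([333., 222.]), array([325., 222.])]
0.7 [array([329., 217.]), array([321., 218.])]
0.8 [array([324., 212.]), array([317., 214.])]
0.9 [array([320., 208.]), array([313., 210.])]
```

Request:
{"name": "apply_moves", "arguments": {
  "commands": [
    {"dp": [-7, 0, 7], "roll": 0},
    {"dp": [-6, 0, 7], "roll": 0},
    {"dp": [-4, 0, 7], "roll": 0},
    {"dp": [-4, 0, 7], "roll": 0},
    {"dp": [-3, 0, 7], "roll": 0},
    {"dp": [-2, 0, 7], "roll": 0},
    {"dp": [-1, 0, 5], "roll": 0},
    {"dp": [-1, 0, 5], "roll": 0},
    {"dp": [0, 0, 2], "roll": 0}
  ]
}}

```text
t: 14.55
eef_pos: [0.4924, 0.0995, 0.0711]
orientation: [180.0, 0.1, 8.7]
ft_force: [-2.1, 0.2, 9.7]
grip_width: 0.006
gripper_force: 4.7
```

Run:
```python
from h import *
p=np.load('p.npy');s=ctrl.get_state();print(inv(s['eef_pos'],p),s['ft_force'],s['orientation'])
c=ctrl.camera('scene');print([(k,l['point'],l['conf']) for k in('cover_edge','cover_hole') for l in ctrl.landmark_of(c,k)[:1]])
for a in(0,.05,.1,.15,.2): print(a,[proj(c,model([*p[:3],a],k)).round(0) for k in('cover_edge','cover_hole')])
```

```text
[-28.1  28.6  71.1] [-2.11855348  0.24326681  9.69962398] [1.79989277e+02 6.07308961e-02 8.66715176e+00]
[('cover_edge', [343.7, 253.7], 0.92)]
0 [array([344., 254.]), array([337., 250.])]
0.05 [array([344., 252.]), array([336., 248.])]
0.1 [array([343., 249.]), array([336., 246.])]
0.15 [array([343., 246.]), array([335., 243.])]
0.2 [array([342., 244.]), array([335., 241.])]
```

Request:
{"name": "apply_moves", "arguments": {
  "commands": [
    {"dp": [0, 0, -40], "roll": 0},
    {"dp": [0, 0, -50], "roll": 0},
    {"dp": [-12, 42, -20], "roll": 0},
    {"dp": [-13, 43, 0], "roll": 0},
    {"dp": [-12, 43, 0], "roll": 0},
    {"dp": [-13, 43, 0], "roll": 0},
    {"dp": [-12, 43, 0], "roll": 0},
    {"dp": [-13, 43, 0], "roll": 0},
    {"dp": [-12, 42, 0], "roll": 0},
    {"dp": [0, 0, 0], "roll": 0}
  ],
  "grip": 50
}}

```text
t: 15.95
eef_pos: [0.4506, -0.2136, 0.1803]
orientation: [179.9, 0.1, 8.2]
ft_force: [0.7, -0.0, 0.1]
grip_width: 0.54
gripper_force: 0.0
```

Request:
{"name": "apply_moves", "arguments": {
  "commands": [
    {"dp": [0, 0, 0], "roll": 0}
  ]
}}

```text
t: 16.08
eef_pos: [0.4519, -0.2083, 0.1804]
orientation: [-179.9, 0.0, 8.7]
ft_force: [0.3, 0.0, 0.2]
grip_width: 0.537
gripper_force: 0.0
```

Run:
```python
from h import *
s=ctrl.get_state();c=ctrl.camera('wrist');save(c,'w5.png')
for k,z in dict(pin=.008,stand=0).items():
    for l in ctrl.landmark_of(c,k)[:1]: print(k,l['point'],round(l['conf'],2),atz(c,l['point'],z,s).round(4))
# grip top: circle near centre; dark pixels within light collar
g=cv2.cvtColor(c['color'],cv2.COLOR_RGB2GRAY);cv2.imwrite('pics/w5c.png',cv2.resize(g[100:300,220:420],(600,600),interpolation=cv2.INTER_CUBIC))
X=np.array([.451,-.2095])
for z in(.05,.055,.092): print(z,proj(c,[*X,z],s))
print(s['eef_pos'],s['orientation'])
```

```text
pin [316.6, 221.8] 0.72 [ 0.4522 -0.2089  0.008 ]
stand [317.5, 220.8] 0.7 [ 0.4516 -0.2097  0.    ]
0.05 [317.29088115 234.69910744]
0.055 [317.31245678 236.26013705]
0.092 [317.49676674 249.59524322]
[ 0.45189908 -0.20831979  0.18042543] [-1.79938011e+02  4.78324422e-03  8.69285187e+00]
```

View pics/w5c.png

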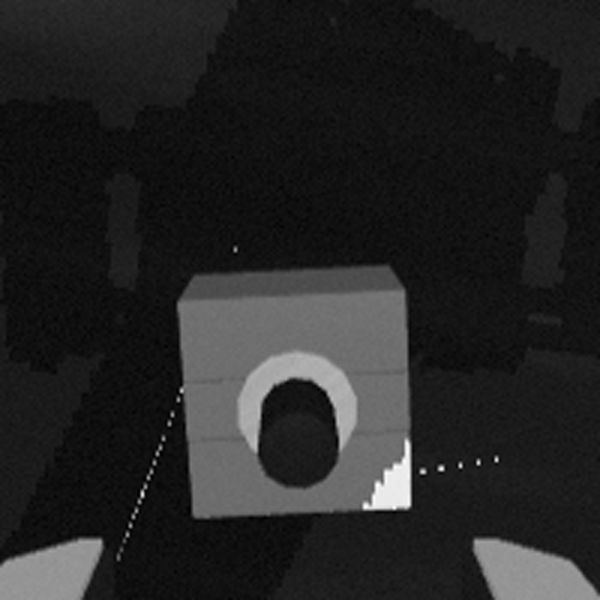

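The crop shows the collar disc centred at about (319.2,236.7) full-frame and the grip top at (319.3,249.7). That puts the pin at (0.4512, -0.2107), about 2 mm from the TCP axis.

Request:
{"name": "apply_moves", "arguments": {
  "commands": [
    {"dp": [-1, 2.3, 0], "roll": 0},
    {"dp": [0, 0, 35], "roll": 0},
    {"dp": [0, 0, 35], "roll": 0},
    {"dp": [0, 0, 35], "roll": 0},
    {"dp": [0, 0, 14], "roll": 0},
    {"dp": [0, 0, 0], "roll": 0},
    {"dp": [0, 0, 4.5], "roll": 0},
    {"dp": [0, 0, 0], "roll": 0}
  ]
}}

```text
t: 17.23
eef_pos: [0.4518, -0.2118, 0.0579]
orientation: [180.0, -0.1, 8.7]
ft_force: [0.2, -1.2, -0.1]
grip_width: 0.539
gripper_force: 0.0
```

Request:
{"name": "apply_moves", "arguments": {
  "commands": [
    {"dp": [0, -0.5, 1], "roll": 0},
    {"dp": [0, 0, 0], "roll": 0}
  ]
}}

```text
t: 17.48
eef_pos: [0.4514, -0.2111, 0.0565]
orientation: [180.0, -0.0, 8.7]
ft_force: [0.7, -0.3, 0.5]
grip_width: 0.539
gripper_force: 0.0
```

Request:
{"name": "apply_moves", "arguments": {
  "commands": [
    {"dp": [0, 0, 0], "roll": 0},
    {"dp": [0, 0, 0], "roll": 0},
    {"dp": [0, 0, 0], "roll": 0},
    {"dp": [0, 0, 0], "roll": 0},
    {"dp": [0, 0, 0], "roll": 0},
    {"dp": [0, 0, 0], "roll": 0}
  ],
  "grip": 0,
  "grip_force": 50
}}

```text
t: 18.23
eef_pos: [0.4512, -0.211, 0.0562]
orientation: [-180.0, -0.0, 8.7]
ft_force: [0.3, 0.4, 0.6]
grip_width: 0.187
gripper_force: 50.0
```

Request:
{"name": "apply_moves", "arguments": {
  "commands": [
    {"dp": [0, 0, -15], "roll": 0},
    {"dp": [0, 0, -30], "roll": 0},
    {"dp": [0, 0, -40], "roll": 0},
    {"dp": [0, 0, -30], "roll": 0},
    {"dp": [12, -44, 0], "roll": 0},
    {"dp": [12, -44, 0], "roll": 0},
    {"dp": [12, -45, 0], "roll": 0},
    {"dp": [13, -45, 0], "roll": 0},
    {"dp": [12, -44, 0], "roll": 0},
    {"dp": [0, 0, 0], "roll": 0}
  ]
}}

```text
t: 19.48
eef_pos: [0.4784, 0.0224, 0.1722]
orientation: [-179.9, -0.1, 9.2]
ft_force: [0.7, -0.5, -0.1]
grip_width: 0.184
gripper_force: 50.0
```

Request:
{"name": "apply_moves", "arguments": {
  "commands": [
    {"dp": [0, 0, 0], "roll": 0},
    {"dp": [0, 0, 0], "roll": 0}
  ]
}}

```text
t: 19.73
eef_pos: [0.4779, 0.0157, 0.1714]
orientation: [179.9, 0.0, 8.5]
ft_force: [-0.9, 0.2, -0.9]
grip_width: 0.183
gripper_force: 50.0
```

Run:
```python
from h import *
p=np.load('p.npy')
s=ctrl.get_state();c=ctrl.camera('wrist');save(c,'w6.png')
print(s['eef_pos'],s['orientation'],s['grip_width'],inv(s['eef_pos'],p))
for k,z in dict(pin=.128,cover_hole=.0755,post_hole=.053,cover_edge=.0715).items():
    for l in ctrl.landmark_of(c,k)[:2]: print(k,l['point'],round(l['conf'],2),inv(atz(c,l['point'],z,s),p))
e=s['eef_pos'];t=e-[0,0,.0482]
print('tip pred',proj(c,t,s),'hole pred',proj(c,jw(p,(-45,0,75.5)),s))
for n in('scene','side'):
  C=ctrl.camera(n);save(C,n+'6.png')
  print(n,'tip pred',proj(C,t),[ (l['point'],round(l['conf'],2)) for l in ctrl.landmark_of(C,'pin')[:1]],'hole pred',proj(C,model([*p[:3],.08],'cover_hole')),[ (l['point'],round(l['conf'],2)) for l in ctrl.landmark_of(C,'cover_hole')[:1]])
```

```text
[0.47788015 0.01574782 0.17142814] [1.79948985e+02 4.90670381e-03 8.48923050e+00] 0.18333228200129018 [-55.2 -51.9 171.4]
cover_hole [236.6, 233.7] 0.68 [-47.2  -0.1  75.5]
post_hole [241.1, 223.7] 0.83 [-45.2   0.8  53. ]
cover_edge [239.4, 249.9] 0.66 [-59.3  -0.6  71.5]
cover_edge [242.6, 223.9] 0.61 [-41.5  -3.6  71.5]
tip pred [315.72037414 267.06668821] hole pred [236.3462161  230.41874812]
scene tip pred [352.12787963 212.43215999] [([356.1, 213.7], 0.53)] hole pred [336.04394993 246.42984985] []
side tip pred [284.80975196 230.40698864] [([288.4, 249.1], 0.73)] hole pred [288.5084044  238.74278775] [([288.0, 248.3], 0.72)]
```

View pics/w6.png

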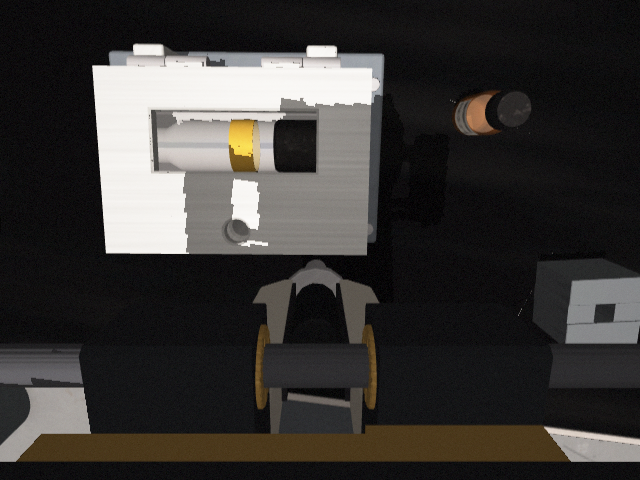

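The picture shows the shut cover with its hole at about (237.5,231), and the pin tip at about (316,266) where predicted, so the pin is held straight.

Request:
{"name": "apply_moves", "arguments": {
  "commands": [
    {"dp": [3, -17, 0], "roll": 0},
    {"dp": [3, -17, 0], "roll": 0},
    {"dp": [4, -17, 0], "roll": 0},
    {"dp": [0, 0, 20], "roll": 0},
    {"dp": [0, 0, 16], "roll": 0},
    {"dp": [0, 0, 0], "roll": 0},
    {"dp": [0, 0, 0], "roll": 0},
    {"dp": [0, 0, 0], "roll": 0}
  ]
}}

```text
t: 21.28
eef_pos: [0.4808, 0.0699, 0.1359]
orientation: [-180.0, -0.1, 8.7]
ft_force: [-0.3, 0.1, -0.6]
grip_width: 0.182
gripper_force: 50.0
```

Run:
```python
from h import *
p=np.load('p.npy')
s=ctrl.get_state();c=ctrl.camera('wrist')
print(s['eef_pos'],s['orientation'],s['grip_width'],inv(s['eef_pos'],p))
t=s['eef_pos']-[0,0,.0482]
print('tip pred',proj(c,t,s),'hole',proj(c,jw(p,(-44.2,0,75.5)),s))
S=ctrl.camera('scene');D=ctrl.camera('side')
for n,C in(('scene',S),('side',D)): print(n,'tip',proj(C,t),'hole',proj(C,jw(p,(-44,0,75.5))))
im=[c['color'][160:310,220:420],S['color'][195:270,290:390],D['color'][195:270,240:340]]
im=[cv2.resize(i,(400,300),interpolation=cv2.INTER_CUBIC) for i in im]
cv2.imwrite('pics/v7.png',np.vstack([np.hstack(im[:2]),np.hstack([im[2],im[2]*0])])[:,:,::-1])
```

```text
[0.48080374 0.06986259 0.13589705] [-1.79991966e+02 -9.30805051e-02  8.67937824e+00] 0.1815261201475251 [-44.    1.1 135.9]
tip pred [315.80735448 267.21138033] hole [317.70297731 261.08130553]
scene tip [336.00043297 241.56223715] hole [336.11161961 246.38782229]
side tip [288.04398445 233.08373453] hole [288.43780709 238.68873371]
```

View pics/v7.png

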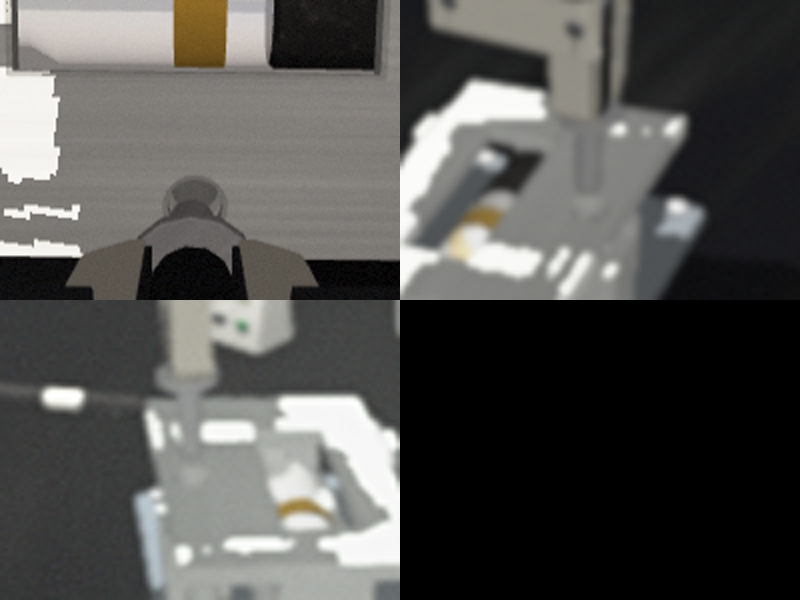

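Wrist crop: cover hole centred at about (317.2,263.5) full-frame and tip at (315.8,267). The scene and side crops agree that the tip is just above the hole, so I shift about 1 mm and lower.

Request:
{"name": "apply_moves", "arguments": {
  "commands": [
    {"dp": [-1, 0.9, 0], "roll": 0},
    {"dp": [0, 0, 4], "roll": 0},
    {"dp": [0, 0, 4], "roll": 0},
    {"dp": [0, 0, 3], "roll": 0},
    {"dp": [0, 0, 3], "roll": 0},
    {"dp": [0, 0, 3], "roll": 0},
    {"dp": [0, 0, 0], "roll": 0}
  ]
}}

```text
t: 22.3
eef_pos: [0.4792, 0.0684, 0.1179]
orientation: [-180.0, 0.0, 8.7]
ft_force: [-0.6, -0.7, 0.1]
grip_width: 0.186
gripper_force: 50.0
```

Run:
```python
from h import *
p=np.load('p.npy')
s=ctrl.get_state();print(inv(s['eef_pos'],p),s['ft_force'],s['ft_torque'])
```

```text
[-4.580e+01 -1.000e-01  1.179e+02] [-0.55577052 -0.66677971  0.12073427] [ 0.03481166 -0.03468639  0.00164732]
```

Request:
{"name": "apply_moves", "arguments": {
  "commands": [
    {"dp": [0.5, 0, 3], "roll": 0},
    {"dp": [0, 0, 3], "roll": 0},
    {"dp": [0, 0, 3], "roll": 0},
    {"dp": [0, 0, 3], "roll": 0},
    {"dp": [0, 0, 2], "roll": 0},
    {"dp": [0, 0, 2], "roll": 0},
    {"dp": [0, 0, 2], "roll": 0},
    {"dp": [0, 0, 2], "roll": 0}
  ]
}}

```text
t: 23.3
eef_pos: [0.4799, 0.0686, 0.0981]
orientation: [-180.0, -0.0, 8.7]
ft_force: [0.2, 0.3, -0.3]
grip_width: 0.187
gripper_force: 50.0
```

Request:
{"name": "apply_moves", "arguments": {
  "commands": [
    {"dp": [0, 0, 3], "roll": 0},
    {"dp": [0, 0, 3], "roll": 0},
    {"dp": [0, 0, 3], "roll": 0},
    {"dp": [0, 0, 3], "roll": 0},
    {"dp": [0, 0, 2], "roll": 0},
    {"dp": [0, 0, 2], "roll": 0}
  ]
}}

```text
t: 24.05
eef_pos: [0.4798, 0.0685, 0.0822]
orientation: [-180.0, 0.0, 8.7]
ft_force: [-1.5, 0.0, 4.3]
grip_width: 0.187
gripper_force: 50.0
```

Request:
{"name": "apply_moves", "arguments": {
  "commands": [
    {"dp": [0, 0, 2], "roll": 0},
    {"dp": [0, 0, 2], "roll": 0},
    {"dp": [0, 0, 2], "roll": 0},
    {"dp": [0, 0, 2], "roll": 0}
  ]
}}

```text
t: 24.55
eef_pos: [0.4789, 0.0684, 0.0748]
orientation: [180.0, 0.1, 8.7]
ft_force: [-2.8, -1.4, 8.6]
grip_width: 0.188
gripper_force: 50.0
```

Request:
{"name": "apply_moves", "arguments": {
  "commands": [
    {"dp": [0.5, 0, 2], "roll": 0},
    {"dp": [0.5, 0, 2], "roll": 0},
    {"dp": [0, 0, 2], "roll": 0},
    {"dp": [0, 0, 0], "roll": 0}
  ]
}}

```text
t: 25.05
eef_pos: [0.4788, 0.0684, 0.0725]
orientation: [179.9, 0.2, 8.7]
ft_force: [-11.0, -1.5, 41.1]
grip_width: 0.184
gripper_force: 50.0
```

Request:
{"name": "apply_moves", "arguments": {
  "commands": [
    {"dp": [0, 0, 2], "roll": 0},
    {"dp": [0, 0, 2], "roll": 0},
    {"dp": [0, 0, 0], "roll": 0}
  ]
}}

```text
t: 25.42
eef_pos: [0.4789, 0.0684, 0.072]
orientation: [179.9, 0.1, 8.7]
ft_force: [-18.9, -2.7, 68.2]
grip_width: 0.184
gripper_force: 50.0
```

Request:
{"name": "apply_moves", "arguments": {
  "commands": [
    {"dp": [-0.5, 0, -2], "roll": 0},
    {"dp": [-0.5, 0, -2.5], "roll": 0},
    {"dp": [0, 0, 0], "roll": 0},
    {"dp": [0, 0, 0], "roll": 0}
  ]
}}

```text
t: 25.92
eef_pos: [0.4787, 0.0684, 0.0726]
orientation: [179.9, 0.0, 8.7]
ft_force: [-9.8, -1.1, 34.9]
grip_width: 0.185
gripper_force: 50.0
```

Run:
```python
from h import *
p=np.load('p.npy')
s=ctrl.get_state();print(inv(s['eef_pos'],p),s['ft_force'],s['ft_torque'])
S=ctrl.camera('scene');D=ctrl.camera('side');c=ctrl.camera('wrist')
for C in(S,D):
  print([(l['point'],round(l['conf'],2)) for l in ctrl.landmark_of(C,'cover_edge')[:1]],[proj(C,model([*p[:3],a],'cover_edge')).round(1) for a in(0,.04,.08)])
im=[c['color'][160:310,220:420],S['color'][195:270,290:390],D['color'][195:270,240:340]]
im=[cv2.resize(i,(400,300),interpolation=cv2.INTER_CUBIC) for i in im]
cv2.imwrite('pics/v8.png',np.vstack([np.hstack(im[:2]),np.hstack([im[2],im[2]*0])])[:,:,::-1])
for n in('clock','dropper'):
  for C in(S,D): print(n,[atz(C,l['point'],0).round(3) for l in ctrl.landmark_of(C,n)[:1]])
```

```text
[-46.3  -0.   72.6] [-9.81847672 -1.11298338 34.88269799] [-0.35728411  2.23312049  0.03685358]
[([343.5, 256.0], 0.91)] [array([343.9, 254.1]), array([343.8, 252. ]), array([343.6, 250. ])]
[([279.1, 249.6], 0.59)] [array([280.9, 245.4]), array([280.9, 243.3]), array([281. , 241.2])]
clock [array([0.498, 0.405, 0.   ])]
clock [array([0.499, 0.395, 0.   ])]
dropper []
dropper [array([ 0.581, -0.096,  0.   ])]
```

View pics/v8.png

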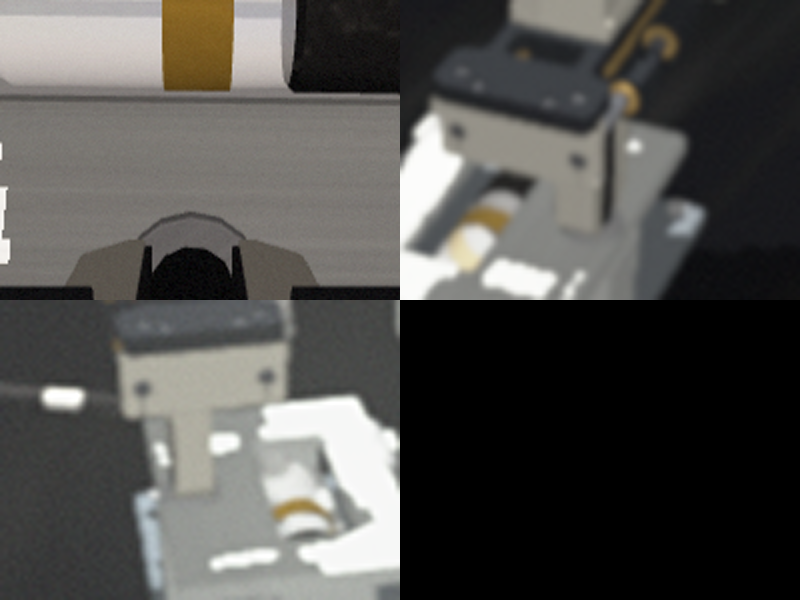

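The crops show the collar flat on the cover and the cover fully shut. I ease to a steady press of roughly 25 N with less side load.

Request:
{"name": "apply_moves", "arguments": {
  "commands": [
    {"dp": [-0.5, 0, -1], "roll": 0},
    {"dp": [-0.5, 0, -0.5], "roll": 0},
    {"dp": [0, 0, 0], "roll": 0},
    {"dp": [0, 0, 0], "roll": 0}
  ]
}}

```text
t: 26.88
eef_pos: [0.4787, 0.0684, 0.0729]
orientation: [180.0, -0.0, 8.7]
ft_force: [-6.1, -1.2, 22.6]
grip_width: 0.187
gripper_force: 50.0
```

Request:
{"name": "apply_moves", "arguments": {
  "commands": [
    {"dp": [0, 0, 0.8], "roll": 0},
    {"dp": [0, 0, 0], "roll": 0},
    {"dp": [0, 0, 0], "roll": 0},
    {"dp": [0, 0, 0], "roll": 0}
  ]
}}

```text
t: 27.38
eef_pos: [0.4787, 0.0684, 0.0727]
orientation: [180.0, -0.1, 8.7]
ft_force: [-7.1, -1.5, 28.3]
grip_width: 0.188
gripper_force: 50.0
```

Run:
```python
from h import *
s=ctrl.get_state();print(s['eef_pos'],s['ft_force'],s['grip_width'],s['t'])
print(ctrl.close_job())
```

```text
[0.47872003 0.06839955 0.07274374] [-7.10420267 -1.47060995 28.32273346] 0.1875618474744338 27.375
the job is handed in; nothing more can be done
None
```

I handed the job in at 27.4 s: the lamp is against the end block, the cover is fully shut, and the pin is home, still gripped at 50 N and pressed down at about 28 N; the timer and dropper bottle were not touched.

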